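Square the pill case into the tray corner

TASK

Slide the flat rectangular pill case along the tray, without picking it up, until it is snug in the corner where the tray's two raised rims meet, its long side along the long rim and its short side against the short rim, so it can be found and gripped there by feel. Leave the round tin on the tray and the white pill jar on the table where they are.

Things in the scene. Friction and masses are not known exactly. Their poses are not given: they have to be found in the camera images.
- pill_case: Flat white plastic pill case with four flip lids on top, a rectangular box 70 mm (its x) by 45 mm (its y) and 14 mm high, about 60 g, loose, lying flat on the tray. Origin: centre of its underside; z up. At the start its long side lies within about 25 degrees of the direction of the tray's long rim, and it is at least 30 mm clear of both rims.
- tray: Fixed wooden tray, z up, origin under the floor's centre at table height. Floor 260 mm (x) by 200 mm (y), its top 8 mm above the table. Only two rims, 10 mm thick, rising 18 mm above the floor: long rim on the +y edge (inner face y = +100 mm), short rim on the +x edge (inner face x = +130 mm), meeting at (+130, +100). Other edges open. Snug case: centre at tray (+95, +77.5) mm.
- tin: Closed round aluminium tin, 54 mm in diameter, 16 mm high, loose on the tray's floor in the corner at the end of the short rim away from the long rim (tray +x, -y). A bystander. Origin: centre of its underside.
- jar: Closed white upright pill jar, 54 mm in diameter, 85 mm high, loose on the table to the left or right of the tray. A bystander. Origin: centre of its underside.
Mind the look-alikes: they are no part of the job. What is shaped like the pill_case but green is not meant.

How it is judged:
By the outcome, as a careful person would: the job done as asked, in the order asked, and still so for the second after the job is handed in, with the robot touching nothing.
It also fails if it takes over 35 s, if anything falls off the work surface, if the arm or the gripper's body presses on something with over 40 N, if the wrist force passes 120 N, or if a joint passes its speed limit or range.

ROBOT

A 6-joint arm with a two-finger parallel gripper is mounted at the origin on the work surface. World frame = base frame: x ahead of the robot, y to its left, z up, the work surface at z = 0. Lengths are in mm, angles in degrees, forces in N, time in s.
With the tool pointing down it reaches from about 300 to 850 mm from the base axis. Payload 4.2 kg.
Tool frame: the origin (TCP) lies at the very end of the fingers, on their centre line; the grasp point (between the pads) lies 19 mm behind it (hold_point_z is the z of the grasp point in the tool frame, in mm); z points along the fingers, y is the direction in which the jaws open and shut (so a half turn about z gives the same grasp; the last joint's range is limited). The gripper opens to 91 mm and grips with 3 to 60 N. Pads are 32 mm wide; open, the fingers measure 118 mm over their backs; the gripper's body (76 mm by 178 mm) begins 60 mm behind the grasp point.
Start: joints at [-77.063, 18.312, 89.639, -0, 72.044, -1.146], TCP at [139.918, -557.733, 213.976] pointing down, gripper open.
Joint ranges: [-177.97, 177.97], [-48.28, 115.42], [12.27, 149.76], [-77.06, 257.06], [2.81, 150.46], [-146.56, 146.56]. Speed limits (degrees/s): [147.25, 147.25, 180, 180, 180, 180].

INTERFACE

Orientations are given as [roll, pitch, yaw] about the fixed x, y, z axes, in that order (R = Rz(yaw) Ry(pitch) Rx(roll)).
In Python, from workcell import state, grab_frame, job_done, hold_point_z gives the robot as it stands. The module is installed in compiled form; this text tells all that it offers.
- The arm moves only by the shell command python3 -m creep 'ROWS' [FORCE]. ROWS is JSON, a list of rows, each a list of 7 numbers: the closure, from 0 (fully open) to 1 (shut), then the shift along the tool's x, y, z in mm, then the turn, a rotation vector about the tool's x, y, z in degrees. A call has 1 to 5 rows; each row shifts and turns the commanded pose from where the row before left it, along the tool's axes as they then stand; what a row does not reach is not made up. A row lasts 1/8 s, in which the tool goes at most 62.5 mm and 10.7 degrees, less where a joint would pass 70% of its speed; a pose out of reach is approached as far as the arm can. A call is refused whole if a number of a shift passes 62.5 or a number of a turn 10.7, either way. A call with a gripper value outside its range is refused whole. The fingers move at their own pace and stop on an object; FORCE is the grip in N (left out, the last holds). Time passes only in rows, so rows that do not move let the fingers close. It gives the time, the measured TCP pose, the force and the opening at its end, in the units of the state.
- state(): the state, without advancing time (a new reading comes with each control period).
- grab_frame(name): name is "scene" or "top" or "wrist"; returns a dict with "frame" (384x512x3 uint8, red, green, blue), "fx", "fy", "cx", "cy" (pixels), "view" (4x4, takes a point from world to camera coordinates). Camera axes: x right, y down, z forward; pixel columns grow to the right and rows downward; lengths in mm; the calibration is good to about 2 mm. The wrist camera is an equidistant fisheye: a pixel r from the principal point sees the ray r / f radians off the axis. A picture is of the moment at which its call begins. There is no depth.
- job_done(): hands the job in, once; it reports no verdict.
The state is a dict: "time_s": time; "qpos": joint angles; "qvel": joint speeds; "effort": joint torques, N m; "ee_pos": TCP position; "ee_rot": TCP orientation; "force": force on the tool from outside, world axes, zero at the start; "torque": the same for the moment, N m; "gripper_width": finger opening in mm.
Only numpy, scipy, OpenCV 4.12 (cv2) and the standard library are available. Lean on these libraries where they do the work, as an engineer would, in place of code of your own. Each camera call takes 0.05 s, during which the arm holds its last target.

## Working session

There is one attempt and no reset: what is moved stays moved. The work goes in short steps, Python scripts to look and compute and a shell command to move; the robot and the scene stay as the last step left them, time stands still between calls to the robot, and variables do not carry over. Pictures are saved under pics/ and viewed, and the job is handed in when it is done.

```bash
mkdir -p pics
python3 - <<'E'
from workcell import *
import cv2,numpy as np,pickle
d={}
for n in("scene","top","wrist"):
    f=grab_frame(n); d[n]=f
    cv2.imwrite(f"pics/{n}0.png",cv2.cvtColor(f["frame"],cv2.COLOR_RGB2BGR))
    print(n,f["fx"],f["fy"],f["cx"],f["cy"],np.round(f["view"],3).tolist())
pickle.dump(d,open("f0.pkl","wb"))
print(state(),hold_point_z)
E
```

```text
scene 387.9258756078159 387.9258756078159 261.28908699516467 189.60438477568115 [[-0.574, 0.819, -0.01, 301.599], [0.595, 0.409, -0.692, -265.573], [-0.562, -0.403, -0.722, 1154.011], [0.0, 0.0, 0.0, 1.0]]
top 389.2783050491301 389.2783050491301 253.94688829657252 195.59078977194596 [[-0.016, -1.0, 0.023, -10.933], [-0.989, 0.013, -0.146, 505.169], [0.146, -0.025, -0.989, 825.624], [0.0, 0.0, 0.0, 1.0]]
wrist 297.3186396354542 297.3186396354542 254.47279164017976 185.6561209081362 [[0.243, -0.97, -0.003, -572.968], [-0.933, -0.235, 0.274, -32.564], [-0.266, -0.064, -0.962, 391.965], [0.0, 0.0, 0.0, 1.0]]
{'time_s': 0.15, 'qpos': array([-7.70634951e+01,  1.83438209e+01,  8.96893665e+01, -1.81122525e-03,
        7.20438599e+01, -1.14787238e+00]), 'qvel': array([ 0.06979332, -0.14534873, -0.13439502, -0.04547031, -0.03515443,
        0.03420612]), 'effort': array([-3.79632165e-04, -4.12774301e+01, -2.32154274e+01,  7.27449241e-02,
        4.33965877e-02, -9.58244573e-05]), 'ee_pos': array([ 139.81532321, -557.35965506,  213.31412608]), 'ee_rot': array([-1.79922934e+02,  1.78432547e-04,  1.40849369e+01]), 'force': array([-0.04633117, -0.34249836,  0.03668739]), 'torque': array([-0.02132242,  0.02058021, -0.06383875]), 'gripper_width': 91.00174966865197} -18.8
```

View pics/top0.png

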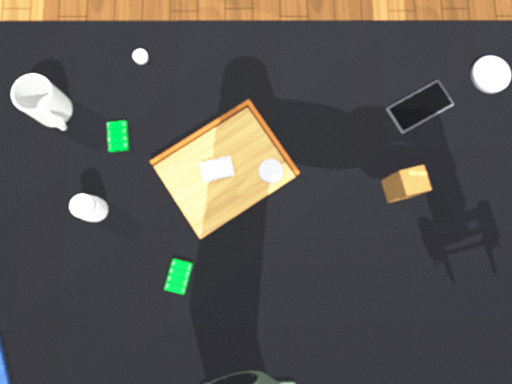

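View pics/scene0.png

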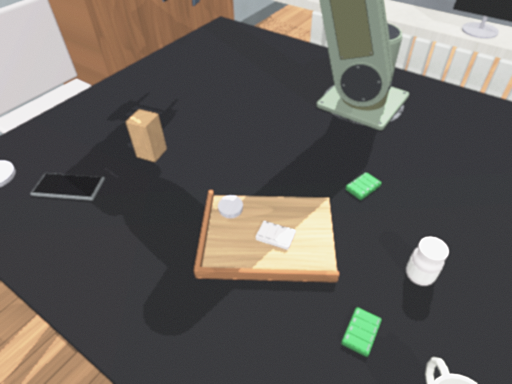

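Top view: the tray's rim corner is near (249,100), the case is at (217,168), the tin at (270,171) and the jar at (88,207). Next I'll measure these.

```bash
cat > h.py <<'E'
import numpy as np,cv2
def ray(f,u,v):
    V=f["view"];R=V[:3,:3];t=V[:3,3]
    d=np.array([(u-f["cx"])/f["fx"],(v-f["cy"])/f["fy"],1.])
    return -R.T@t,R.T@d
def onz(f,u,v,z):
    c,d=ray(f,u,v); return (c+d*(z-c[2])/d[2])
def proj(f,p):
    q=f["view"][:3,:3]@np.array(p,float)+f["view"][:3,3]
    return np.array([f["fx"]*q[0]/q[2]+f["cx"],f["fy"]*q[1]/q[2]+f["cy"]])
def case(f,tc=None,z=22):
    # white low-saturation blobs
    h=cv2.cvtColor(f["frame"],cv2.COLOR_RGB2HSV)
    m=((h[...,1]<50)&(h[...,2]>150)).astype(np.uint8)*255
    return m
E
python3 - <<'E'
from h import *
import pickle
d=pickle.load(open("f0.pkl","rb"));f=d["top"]
im=f["frame"];h=cv2.cvtColor(im,cv2.COLOR_RGB2HSV)
for p in [(217,168),(230,165),(270,171),(190,180),(200,133),(275,140)]: print(p,im[p[1],p[0]],h[p[1],p[0]])
big=cv2.resize(im[90:250,140:310],None,fx=4.5,fy=3.7,interpolation=cv2.INTER_NEAREST)
big=cv2.resize(im[90:245,140:310],None,fx=3.8,fy=3.8,interpolation=cv2.INTER_CUBIC)
cv2.imwrite("pics/big0.png",big[...,::-1])
# tray mask : hue orange sat
t=((h[...,0]>5)&(h[...,0]<30)&(h[...,1]>50)&(h[...,2]>60)).astype(np.uint8)*255
t[:60]=0;t[:, :130]=0;t[:,330:]=0;t[260:]=0
c=max(cv2.findContours(cv2.morphologyEx(t,cv2.MORPH_CLOSE,np.ones((5,5))),0,1)[0],key=cv2.contourArea)
ap=cv2.approxPolyDP(cv2.convexHull(c),5,True)[:,0];print(ap.tolist())
for p in ap: print(p,onz(f,*p,26)[:2].round(1),onz(f,*p,8)[:2].round(1))
m=((h[...,1]<60)&(h[...,2]>140)).astype(np.uint8)*255
for c in cv2.findContours(m,0,1)[0]:
    if cv2.contourArea(c)>60: print(cv2.contourArea(c),cv2.minAreaRect(c),onz(f,*cv2.minAreaRect(c)[0],22)[:2].round(1))
E
```

```text
(217, 168) [254 254 254] [  0   0 254]
(230, 165) [255 255 255] [  0   0 255]
(270, 171) [248 248 252] [120   4 252]
(190, 180) [255 252 197] [ 28  58 255]
(200, 133) [253 189 100] [ 17 154 253]
(275, 140) [244 171  93] [ 16 158 244]
[[249, 98], [300, 173], [199, 239], [149, 160]]
[249  98] [736.7 -10.9] [744.1 -11.2]
[300 173] [ 557.1 -124.2] [ 560.8 -126.8]
[199 239] [411.6 103.9] [412.2 106. ]
[149 160] [591.1 217.4] [595.5 221.9]
845.0 ((87.86154174804688, 207.50770568847656), (39.81842803955078, 26.487150192260742), 15.255120277404785) [485.2 351.1]
259.0 ((195.79490661621094, 203.64268493652344), (13.027408599853516, 29.552587509155273), 55.17551040649414) [490.7 111.9]
465.5 ((270.75006103515625, 170.75003051757812), (24.748737335205078, 24.041629791259766), 45.0) [563.9 -58. ]
1524.0 ((199.110107421875, 173.13302612304688), (35.42203140258789, 70.64087677001953), 61.69924545288086) [560.3 104.8]
2264.5 ((42.97303771972656, 99.81684875488281), (68.6891860961914, 41.715999603271484), 31.429563522338867) [737.2 465.1]
1164.0 ((491.5, 74.0), (38.0, 39.0), 90.0) [ 794.8 -594. ]
192.5 ((139.5, 56.0), (16.0, 15.0), 90.0) [844.4 246.4]
```

View pics/big0.png

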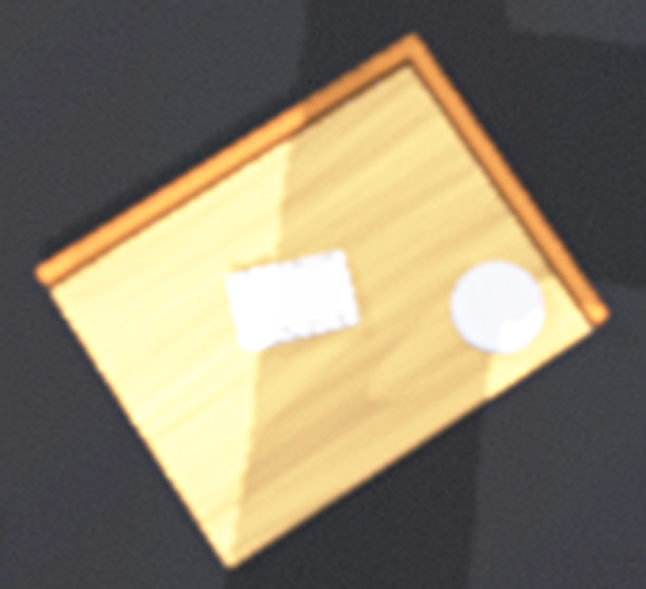

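```bash
cat >> h.py <<'E'
def rigid(P,Q): # Q = R P + t
    P=np.array(P,float);Q=np.array(Q,float);p=P.mean(0);q=Q.mean(0)
    H=(P-p).T@(Q-q);a=np.arctan2(H[0,1]-H[1,0],H[0,0]+H[1,1])
    R=np.array([[np.cos(a),-np.sin(a)],[np.sin(a),np.cos(a)]]);t=q-R@p
    return a,R,t,np.linalg.norm((P@R.T+t)-Q,axis=1)
E
python3 - <<'E'
from h import *
import pickle
d=pickle.load(open("f0.pkl","rb"));f=d["top"]
print("cam",-f["view"][:3,:3].T@f["view"][:3,3])
px=lambda x,y:(140+(x+.5)/3.8-.5,90+(y+.5)/3.8-.5)
big=dict(o=(413,33),l=(37,270),r=(609,315),b=(230,568),inn=(410,63),li=(50,286))
tr=dict(o=(140,110,26),l=(-130,110,26),r=(140,-100,26),b=(-130,-100,8),inn=(130,100,26),li=(-130,100,26))
P=[];Q=[]
for k in big:
    w=onz(f,*px(*big[k]),tr[k][2]);Q.append(w[:2]);P.append(tr[k][:2])
a,R,t,e=rigid(P,Q);print("tray",np.degrees(a),t,e.round(1))
cs=[(225,275),(345,250),(358,325),(245,350)]
W=[onz(f,*px(*c),21)[:2] for c in cs];print(np.round(W,1))
C=[(-35,22.5),(35,22.5),(35,-22.5),(-35,-22.5)]
a2,R2,t2,e2=rigid(C,W);print("case",np.degrees(a2),t2,e2.round(1),"rel",np.degrees(a2-a),"intray",R.T@(t2-t))
tin=onz(f,*px(498,307),24)[:2];print("tin",tin,R.T@(tin-t))
print("jar lid",onz(f,82,203,85))
# scene cross-check
s=d["scene"]
for k in tr: print(k,proj(s,[*(R@np.array(tr[k][:2])+t),tr[k][2]]).round(0))
print(proj(s,[*t2,22]), proj(s,[*tin,24]))
np.savez("tray.npz",a=a,R=R,t=t)
im=s["frame"][180:290,190:345];cv2.imwrite("pics/sbig0.png",cv2.resize(im,None,fx=5,fy=5,interpolation=cv2.INTER_CUBIC)[...,::-1])
E
```

```text
cam [379.28615032   3.29576472 890.56188529]
tray -57.27831262803533 [566.00125302  47.67139733] [2.2 1.2 0.7 0.6 3.7 2.5]
[[586.4 105.6]
 [601.   33.6]
 [554.9  26.1]
 [540.5  93.5]]
case -78.1860903894029 [570.70436422  64.69774134] [2.2 1.9 1.  1.3] rel -20.907777761367583 intray [-11.78206114  13.16049697]
tin [564.26753952 -57.76555321] [ 87.76758948 -58.45345618]
jar lid [487.09071719 338.26867237  85.        ]
o [193. 269.]
l [338. 274.]
r [208. 189.]
b [328. 197.]
inn [199. 265.]
li [337. 269.]
[274.46627123 231.47704498] [229.17948194 203.45186366]
```

View pics/sbig0.png

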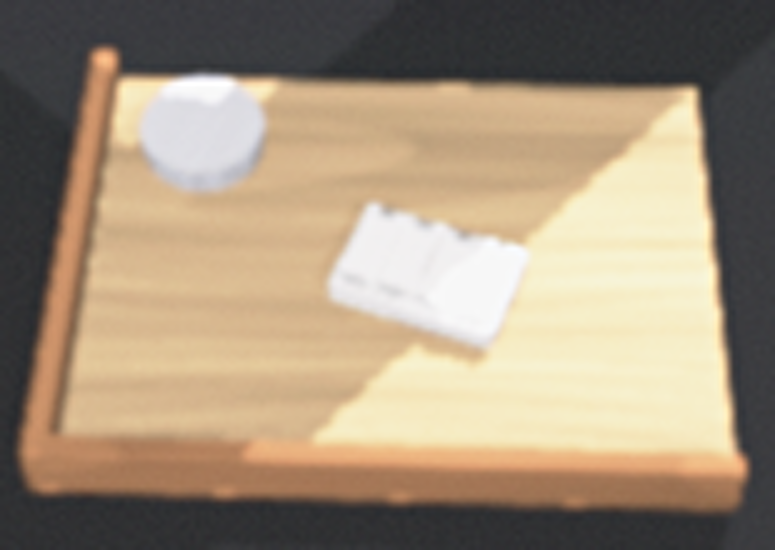

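Run:
```python
from h import *
from workcell import state
import pickle
d=pickle.load(open("f0.pkl","rb"));f=d["top"]
px=lambda x,y:(140+(x+.5)/3.8-.5,90+(y+.5)/3.8-.5)
big=dict(o=(413,33),l=(37,270),r=(609,315),b=(230,568),inn=(410,63),li=(50,286))
tr=dict(o=(140,110,26),l=(-130,110,26),r=(140,-100,26),b=(-130,-100,8),inn=(130,100,8),li=(-130,100,8))
P=[];Q=[]
for k in big:
    w=onz(f,*px(*big[k]),tr[k][2]);Q.append(w[:2]);P.append(tr[k][:2])
a,R,t,e=rigid(P,Q);print("top",np.degrees(a),t,e.round(1))
s=d["scene"];px=lambda x,y:(190+(x+.5)/5-.5,180+(y+.5)/5-.5)
big=dict(o=(22,448),l=(748,460),r=(105,45),b=(697,87),inn=(62,432))
Q=[onz(s,*px(*big[k]),tr[k][2] if k!="inn" else 8)[:2] for k in big]
b,Rb,tb,e=rigid([tr[k][:2] for k in big],Q);print("scene",np.degrees(b),tb,e.round(1))
C=[(-35,22.5),(35,22.5),(35,-22.5),(-35,-22.5)]
W=[onz(s,*px(*c),21)[:2] for c in [(490,330),(332,285),(370,203),(528,243)]]
a2,R2,t2,e2=rigid(C,W);print("case scene",np.degrees(a2),t2,e2.round(1))
am=(a+b)/2;t=(t+tb)/2;R=np.array([[np.cos(am),-np.sin(am)],[np.sin(am),np.cos(am)]])
np.savez("tray.npz",a=am,R=R,t=t);print("tray",np.degrees(am),t)
for c,ang in ((t2,a2),(np.array([570.7,64.7]),np.radians(-78.2))):print("case in tray",R.T@(c-t),np.degrees(ang-am))
print("corner",R@[130,100]+t)
tgt=R@[-12,-48]+t;st=state();print(tgt,tgt-st["ee_pos"][:2],"in tool:")
y=np.radians(st["ee_rot"][2]);dd=tgt-st["ee_pos"][:2];print(np.cos(y)*dd[0]+np.sin(y)*dd[1],np.sin(y)*dd[0]-np.cos(y)*dd[1])
```

```text
top -57.35179954138457 [567.84549481  48.38936777] [0.8 1.1 1.1 1.6 1.6 2.2]
scene -57.616030157986245 [561.98542826  49.61564405] [3.  2.7 3.8 2.7 5.9]
case scene -74.70006482962495 [570.91262372  67.41897644] [2.3 1.2 1.4 1.3]
tray -57.483914849685405 [564.91546154  49.00250591]
case in tray [-12.30582241  14.956573  ] -17.216149979939544
case in tray [-10.12736414  13.31573136] -20.716085150314605
corner [719.11924549  -6.86513243]
[517.98947778  33.31964749] [378.17415457 590.67930255] in tool:
510.5524665611273 -480.8886654235786
```

```bash
cat >> h.py <<'E'
def where(tx,ty):
    "tcp in tray frame and shift needed in tool axes to tray (tx,ty)"
    from workcell import state
    a=np.radians(-57.4);R=np.array([[np.cos(a),-np.sin(a)],[np.sin(a),np.cos(a)]]);t=np.array([567,48.6])
    s=state();p=R.T@(s["ee_pos"][:2]-t);y=np.radians(s["ee_rot"][2])
    dd=R@(np.array([tx,ty])-p)
    print("t",round(s["time_s"],2),"tray xy",p.round(1),"z",s["ee_pos"][2].round(1),"rot",s["ee_rot"].round(2),"w",round(s["gripper_width"],1),"F tray",(R.T@s["force"][:2]).round(1),s["force"][2].round(1))
    print("shift tool",(np.cos(y)*dd[0]+np.sin(y)*dd[1]).round(1),(np.sin(y)*dd[0]-np.cos(y)*dd[1]).round(1))
E
python3 -m creep '[[0.64,0,0,0,0,0,-9.3],[0.64,0,0,0,0,0,-9.3],[0.64,0,0,0,0,0,0]]'
python3 -c "from h import *;where(-12,-50)"
```

```text
time_s: 0.52
ee_pos: [139.9, -557.6, 213.7]
ee_rot: [-180.0, -0.0, 32.6]
force: [0.1, 0.3, 0.8]
gripper_width: 63.9
t 0.53 tray xy [ 280.6 -686.4] z 213.7 rot [-1.7997e+02 -1.0000e-02  3.2570e+01] w 63.9 F tray [-0.2  0.2] 0.8
shift tool 636.3 -292.9
```

```bash
python3 -m creep '[[0.64,50,-23,0,0,0,0],[0.64,53,-24.5,0,0,0,0],[0.64,53,-24.5,0,0,0,0],[0.64,53,-24.5,0,0,0,0],[0.64,53,-24.5,0,0,0,0]]'
python3 -m creep '[[0.64,53,-24.5,0,0,0,0],[0.64,53,-24.5,0,0,0,0],[0.64,53,-24.5,0,0,0,0],[0.64,53,-24.5,0,0,0,0],[0.64,53,-24.5,0,0,0,0]]'
python3 -c "from h import *;where(-12,-50)"
```

```text
time_s: 1.15
ee_pos: [295.8, -312.8, 214.0]
ee_rot: [180.0, -0.0, 32.5]
force: [1.0, 0.1, 0.2]
gripper_width: 33.0
time_s: 1.78
ee_pos: [452.8, -66.5, 214.1]
ee_rot: [180.0, -0.0, 32.5]
force: [0.5, -0.6, -0.3]
gripper_width: 32.8
t 1.77 tray xy [  35.4 -158.2] z 214.1 rot [ 1.7996e+02 -2.0000e-02  3.2520e+01] w 32.8 F tray [0.8 0.1] -0.3
shift tool 108.1 -47.6
```

```bash
python3 -m creep '[[0.64,50,-24,20,0,0,0],[0.64,50,-23,30,0,0,0],[0.64,0,0,55,0,0,0],[0.64,0,0,50,0,0,0],[0.64,0,0,0,0,0,0]]'
python3 - <<'E'
from h import *
from workcell import *
where(-12,-50)
for n in("top","wrist"):
    f=grab_frame(n);cv2.imwrite(f"pics/{n}1.png",f["frame"][...,::-1])
E
```

```text
time_s: 2.4
ee_pos: [507.6, 25.3, 56.0]
ee_rot: [-179.7, 0.4, 32.6]
force: [0.5, 1.3, 1.2]
gripper_width: 32.8
t 2.4 tray xy [-12.4 -62.6] z 56.0 rot [-179.74    0.44   32.58] w 32.8 F tray [-0.9  1.1] 1.2
shift tool 12.6 0.4
```

View pics/wrist1.png

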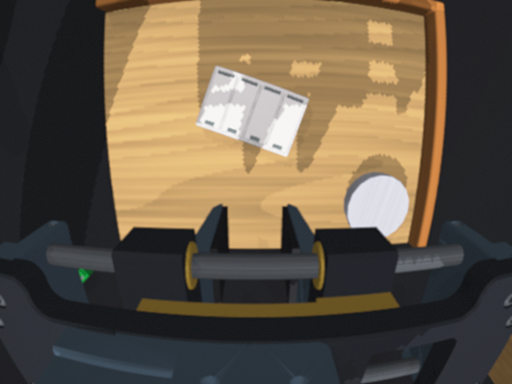

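View pics/top1.png

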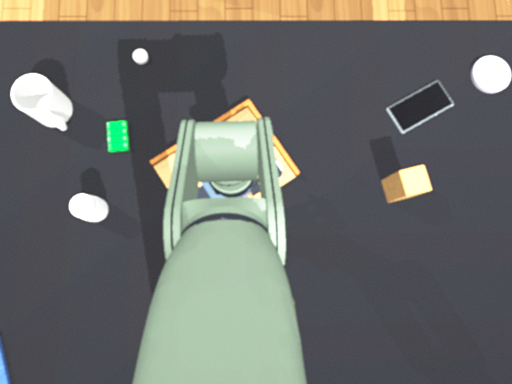

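Wrist view: the case is centred at (252,111), squarely ahead of the two fingers at (212,215) and (292,215). The tin is at (377,205), off to the right. I'll descend and start pushing toward the long rim.

```bash
python3 -m creep '[[0.64,0,0,20,0,0,0],[0.64,0,0,15,0,0,0],[0.64,0,0,8,0,0,0],[0.64,0,0,0,0,0,0],[0.64,0,0,0,0,0,0]]'
python3 -c "from h import *;where(-12,-36)"
```

```text
time_s: 3.12
ee_pos: [511.2, 25.2, 16.6]
ee_rot: [180.0, -0.1, 32.7]
force: [0.1, 0.3, -0.2]
gripper_width: 32.5
t 3.12 tray xy [-10.3 -59.6] z 16.6 rot [ 1.7996e+02 -6.0000e-02  3.2670e+01] w 32.5 F tray [-0.2  0.3] -0.2
shift tool 23.6 -1.6
```

```bash
python3 -m creep '[[0.64,8,0,4,0,0,0],[0.64,8,0,0,0,0,0],[0.64,7,0,0,0,0,0],[0.64,6,0,0,0,0,0],[0.64,6,0,0,0,0,0]]'
python3 -m creep '[[0.64,6,0,0,0,0,0],[0.64,6,0,0,0,0,0],[0.64,6,0,0,0,0,0],[0.64,5,0,0,0,0,0],[0.64,0,0,0,0,0,0]]'
python3 - <<'E'
from h import *
from workcell import *
where(-12,39)
for n in("wrist",):
    f=grab_frame(n);cv2.imwrite(f"pics/{n}2.png",f["frame"][...,::-1])
E
```

```text
time_s: 3.75
ee_pos: [540.5, 44.3, 12.0]
ee_rot: [180.0, 0.0, 32.7]
force: [0.1, -0.8, -0.1]
gripper_width: 32.8
time_s: 4.38
ee_pos: [560.0, 56.8, 12.0]
ee_rot: [180.0, -0.0, 32.7]
force: [-0.3, -0.5, 0.1]
gripper_width: 33.1
t 4.38 tray xy [-10.7  -1.5] z 12.0 rot [ 1.7999e+02 -3.0000e-02  3.2690e+01] w 33.1 F tray [ 0.3 -0.5] 0.1
shift tool 40.5 -1.3
```

View pics/wrist2.png

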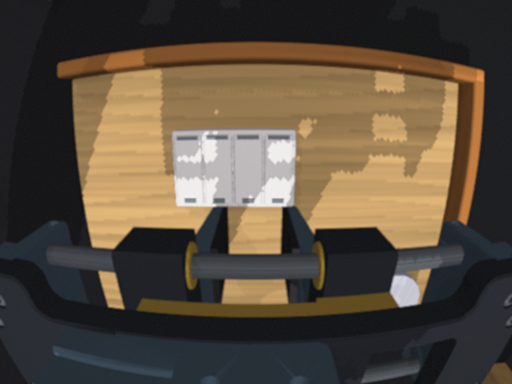

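Wrist view: the case, columns 174 to 296, now sits flush against both fingers and parallel to the long rim. I'll keep pushing to the rim.

```bash
python3 -m creep '[[0.64,6,0,0,0,0,0],[0.64,7,0,0,0,0,0],[0.64,7,0,0,0,0,0],[0.64,6,0,0,0,0,0],[0.64,5,0,0,0,0,0]]'
python3 -m creep '[[0.64,3,0,0,0,0,0],[0.64,2,0,0,0,0,0],[0.64,0,0,0,0,0,0]]'
python3 -c "from h import *;where(-12,39)"
```

```text
time_s: 5.05
ee_pos: [585.9, 73.5, 12.0]
ee_rot: [180.0, 0.0, 32.7]
force: [-0.8, -0.6, 0.5]
gripper_width: 32.9
time_s: 5.42
ee_pos: [590.0, 76.0, 12.0]
ee_rot: [180.0, -0.0, 32.7]
force: [-0.9, 0.2, 0.3]
gripper_width: 32.8
t 5.42 tray xy [-10.7  34.2] z 12.0 rot [ 1.7999e+02 -2.0000e-02  3.2680e+01] w 32.8 F tray [-0.7 -0.7] 0.3
shift tool 4.8 -1.3
```

```bash
python3 -m creep '[[0.64,1.5,0,0,0,0,0],[0.64,1,0,0,0,0,0],[0.64,0,0,0,0,0,0]]'
python3 -m creep '[[0.64,1,0,0,0,0,0],[0.64,1,0,0,0,0,0],[0.64,0,0,0,0,0,0]]'
python3 - <<'E'
from h import *
from workcell import *
where(-12,39)
for n in("wrist",):
    f=grab_frame(n);cv2.imwrite(f"pics/{n}3.png",f["frame"][...,::-1])
E
```

```text
time_s: 5.8
ee_pos: [592.0, 77.3, 12.0]
ee_rot: [180.0, -0.0, 32.7]
force: [-0.3, -0.5, 0.3]
gripper_width: 32.8
time_s: 6.18
ee_pos: [592.2, 77.5, 12.0]
ee_rot: [-180.0, 0.2, 32.7]
force: [-3.0, -4.1, 4.6]
gripper_width: 32.7
t 6.17 tray xy [-10.8  36.8] z 12.0 rot [-179.98    0.2    32.71] w 32.7 F tray [ 1.9 -4.7] 4.6
shift tool 2.2 -1.2
```

View pics/wrist3.png

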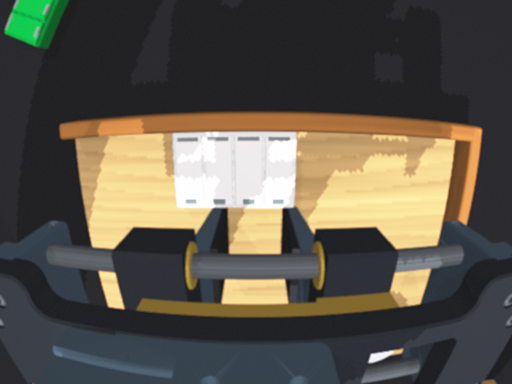

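The case is against the long rim: force 4.7 N and the motion has stalled, about 2 mm from the predicted y. I'll back off, lift, and go round to its open short side with the gripper closed.

```bash
python3 -m creep '[[0.64,-6,0,0,0,0,0],[0.64,-10,0,-10,0,0,0],[0.64,0,0,-30,0,0,0],[1,0,-20,-10,0,0,0],[1,20,-40,0,0,0,0]]'
python3 -m creep '[[1,32,-15,0,0,0,0],[1,4,-2,0,0,0,0],[1,0,0,0,0,0,0]]'
python3 - <<'E'
from h import *
from workcell import *
where(-87,75)
for n in("wrist",):
    f=grab_frame(n);cv2.imwrite(f"pics/{n}4.png",f["frame"][...,::-1])
E
```

```text
time_s: 6.85
ee_pos: [564.0, 131.3, 63.2]
ee_rot: [180.0, -0.1, 32.5]
force: [1.2, 0.0, -0.3]
gripper_width: 16.2
time_s: 7.22
ee_pos: [584.5, 165.0, 61.6]
ee_rot: [-180.0, 0.1, 32.7]
force: [0.3, -0.3, 0.2]
gripper_width: 0.4
t 7.22 tray xy [-88.6  77.5] z 61.6 rot [-1.7998e+02  9.0000e-02  3.2740e+01] w 0.4 F tray [0.4 0.1] 0.2
shift tool -2.5 1.6
```

View pics/wrist4.png

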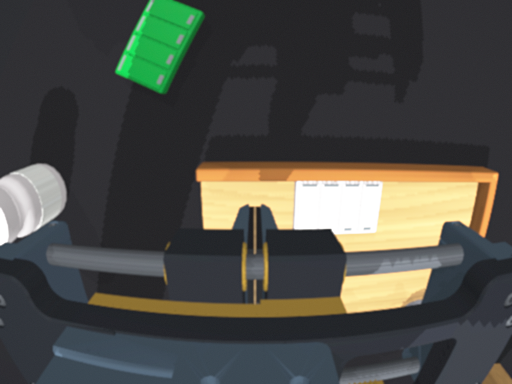

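Wrist view: the closed fingers, near (255,225), are left of the case's short end at column 295. The jar, near (30,200), is well clear. I'll descend.

```bash
python3 -m creep '[[1,-2.5,0,20,0,0,0],[1,0,0,20,0,0,0],[1,0,0,9,0,0,0],[1,0,0,0,0,0,0]]'
python3 -m creep '[[1,0,5,0,0,0,0],[1,0,5,0,0,0,0],[1,0,5,0,0,0,0],[1,0,5,0,0,0,0],[1,0,0,0,0,0,0]]'
python3 - <<'E'
from h import *
from workcell import *
where(46,75)
for n in("wrist",):
    f=grab_frame(n);cv2.imwrite(f"pics/{n}5.png",f["frame"][...,::-1])
E
```

```text
time_s: 7.78
ee_pos: [582.9, 162.7, 12.6]
ee_rot: [-180.0, 0.1, 32.6]
force: [0.7, -0.2, 0.2]
gripper_width: 0.4
time_s: 8.4
ee_pos: [594.6, 146.2, 13.1]
ee_rot: [180.0, -0.0, 32.6]
force: [-0.1, 0.5, -0.7]
gripper_width: 0.7
t 8.4 tray xy [-67.4  75.9] z 13.1 rot [ 1.7999e+02 -1.0000e-02  3.2650e+01] w 0.7 F tray [-0.4  0.2] -0.7
shift tool -1.0 113.4
```

View pics/wrist5.png

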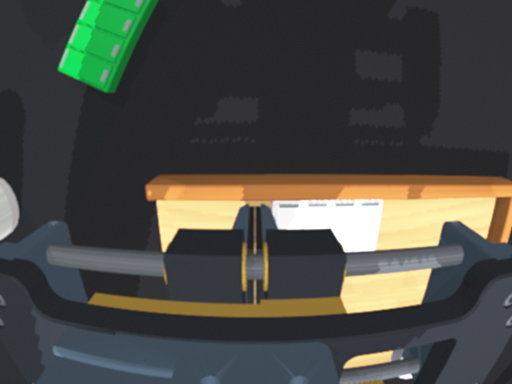

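```bash
python3 -m creep '[[1,0,6,0,0,0,0],[1,0,8,0,0,0,0],[1,0,8,0,0,0,0],[1,0,8,0,0,0,0],[1,0,8,0,0,0,0]]'
python3 -m creep '[[1,0,8,0,0,0,0],[1,0,8,0,0,0,0],[1,0,8,0,0,0,0],[1,0,8,0,0,0,0],[1,0,8,0,0,0,0]]'
python3 -m creep '[[1,0,8,0,0,0,0],[1,0,6,0,0,0,0],[1,0,4,0,0,0,0],[1,0,3,0,0,0,0],[1,0,0,0,0,0,0]]'
python3 - <<'E'
from h import *
from workcell import *
where(46,75)
for n in("wrist",):
    f=grab_frame(n);cv2.imwrite(f"pics/{n}6.png",f["frame"][...,::-1])
E
```

```text
time_s: 9.07
ee_pos: [615.2, 114.0, 13.0]
ee_rot: [180.0, 0.0, 32.7]
force: [-0.1, 0.0, -0.5]
gripper_width: 0.6
time_s: 9.7
ee_pos: [636.9, 80.5, 13.0]
ee_rot: [180.0, -0.0, 32.7]
force: [-0.2, 0.1, 0.0]
gripper_width: 0.6
time_s: 10.32
ee_pos: [648.0, 63.2, 13.0]
ee_rot: [180.0, -0.0, 32.7]
force: [-0.4, 0.7, -0.9]
gripper_width: 0.5
t 10.32 tray xy [31.3 76.1] z 13.0 rot [ 1.7999e+02 -1.0000e-02  3.2680e+01] w 0.5 F tray [-0.7  0.1] -0.9
shift tool -1.1 14.7
```

View pics/wrist6.png

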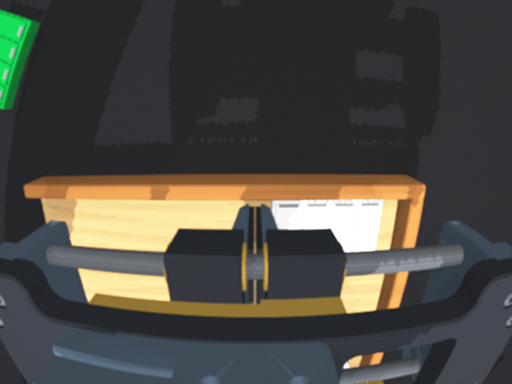

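Wrist view: the case's right edge is at column 381 and the short rim's inner face at 396, so about 10 mm remain. I'll go slowly and watch the force.

```bash
python3 -m creep '[[1,0,2.5,0,0,0,0],[1,0,2.5,0,0,0,0],[1,0,2,0,0,0,0],[1,0,1,0,0,0,0],[1,0,0,0,0,0,0]]'
python3 -m creep '[[1,0,1,0,0,0,0],[1,0,1,0,0,0,0],[1,0,0,0,0,0,0]]'
python3 -c "from h import *;where(46,75)"
```

```text
time_s: 11.0
ee_pos: [652.2, 56.4, 13.0]
ee_rot: [180.0, -0.0, 32.7]
force: [0.3, -0.0, 0.6]
gripper_width: 0.5
time_s: 11.38
ee_pos: [653.3, 54.8, 13.0]
ee_rot: [180.0, 0.0, 32.7]
force: [0.1, -0.1, 0.7]
gripper_width: 0.4
t 11.38 tray xy [41.3 76. ] z 13.0 rot [179.99   0.    32.68] w 0.4 F tray [ 0.2 -0. ] 0.7
shift tool -1.0 4.7
```

```bash
python3 -m creep '[[1,0,1,0,0,0,0],[1,0,1,0,0,0,0],[1,0,0,0,0,0,0]]'
python3 -m creep '[[1,0,1,0,0,0,0],[1,0,0,0,0,0,0]]'
python3 -c "from h import *;where(46,75)"
```

```text
time_s: 11.75
ee_pos: [654.4, 53.1, 13.0]
ee_rot: [180.0, -0.0, 32.7]
force: [0.3, -0.1, 0.1]
gripper_width: 0.4
time_s: 12.0
ee_pos: [654.9, 52.3, 13.0]
ee_rot: [180.0, 0.0, 32.7]
force: [-0.6, 0.6, 0.4]
gripper_width: 0.2
t 12.0 tray xy [44.3 76. ] z 13.0 rot [179.99   0.    32.69] w 0.2 F tray [-0.8 -0.2] 0.4
shift tool -1.0 1.7
```

```bash
python3 -m creep '[[1,0,1,0,0,0,0],[1,0,0,0,0,0,0]]'
python3 -m creep '[[1,0,1,0,0,0,0],[1,0,0,0,0,0,0]]'
python3 - <<'E'
from h import *
from workcell import *
where(46,75)
for n in("wrist",):
    f=grab_frame(n);cv2.imwrite(f"pics/{n}7.png",f["frame"][...,::-1])
E
```

```text
time_s: 12.25
ee_pos: [655.5, 51.4, 13.0]
ee_rot: [180.0, -0.0, 32.7]
force: [-0.2, -0.1, -0.5]
gripper_width: 0.5
time_s: 12.5
ee_pos: [656.0, 50.6, 13.0]
ee_rot: [180.0, 0.0, 32.7]
force: [-0.5, 1.2, -0.2]
gripper_width: 0.4
t 12.5 tray xy [46.3 76. ] z 13.0 rot [179.99   0.    32.68] w 0.4 F tray [-1.3  0.2] -0.2
shift tool -1.0 -0.3
```

View pics/wrist7.png

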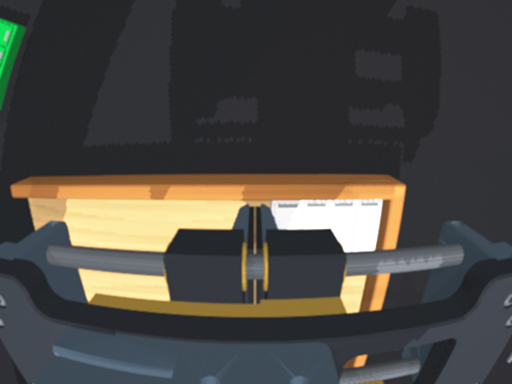

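The case's right edge now meets the short rim at about column 380. I'll press 1 mm at a time until the force confirms contact.

```bash
python3 -m creep '[[1,0,1,0,0,0,0],[1,0,0,0,0,0,0]]'
python3 -c "from h import *;where(46,75)"
```

```text
time_s: 12.8
ee_pos: [656.5, 49.7, 13.0]
ee_rot: [180.0, 0.0, 32.7]
force: [0.3, -0.7, 0.2]
gripper_width: 0.4
t 12.8 tray xy [47.3 76.1] z 13.0 rot [179.99   0.    32.68] w 0.4 F tray [ 0.7 -0.1] 0.2
shift tool -1.1 -1.3
```

```bash
python3 -m creep '[[1,0,1,0,0,0,0],[1,0,0,0,0,0,0]]'
python3 -m creep '[[1,0,0.7,0,0,0,0],[1,0,0,0,0,0,0]]'
python3 -c "from h import *;where(46,75)"
```

```text
time_s: 13.05
ee_pos: [657.1, 48.9, 13.0]
ee_rot: [180.0, -0.0, 32.7]
force: [0.4, 0.2, 0.3]
gripper_width: 0.6
time_s: 13.3
ee_pos: [657.4, 48.3, 13.0]
ee_rot: [180.0, -0.0, 32.7]
force: [0.4, 1.4, -0.3]
gripper_width: 0.4
t 13.3 tray xy [48.9 76.1] z 13.0 rot [179.99  -0.    32.68] w 0.4 F tray [-0.9  1. ] -0.3
shift tool -1.1 -2.9
```

```bash
python3 -m creep '[[1,0,0.7,0,0,0,0],[1,0,0,0,0,0,0]]'
python3 -m creep '[[1,0,0.7,0,0,0,0],[1,0,0,0,0,0,0]]'
python3 - <<'E'
from h import *
from workcell import *
where(46,75)
for n in("wrist",):
    f=grab_frame(n);cv2.imwrite(f"pics/{n}8.png",cv2.resize(f["frame"][170:320,220:430],None,fx=3.5,fy=3.5,interpolation=cv2.INTER_CUBIC)[...,::-1])
E
```

```text
time_s: 13.55
ee_pos: [657.5, 48.2, 13.0]
ee_rot: [-180.0, 0.0, 32.7]
force: [-1.3, 1.6, 1.3]
gripper_width: 0.6
time_s: 13.8
ee_pos: [657.5, 48.2, 13.0]
ee_rot: [-179.9, 0.0, 32.7]
force: [-2.9, 4.3, 1.9]
gripper_width: 0.1
t 13.8 tray xy [49.1 76. ] z 13.0 rot [-1.7989e+02  3.0000e-02  3.2660e+01] w 0.1 F tray [-5.2 -0.2] 1.9
shift tool -1.0 -3.1
```

View pics/wrist8.png

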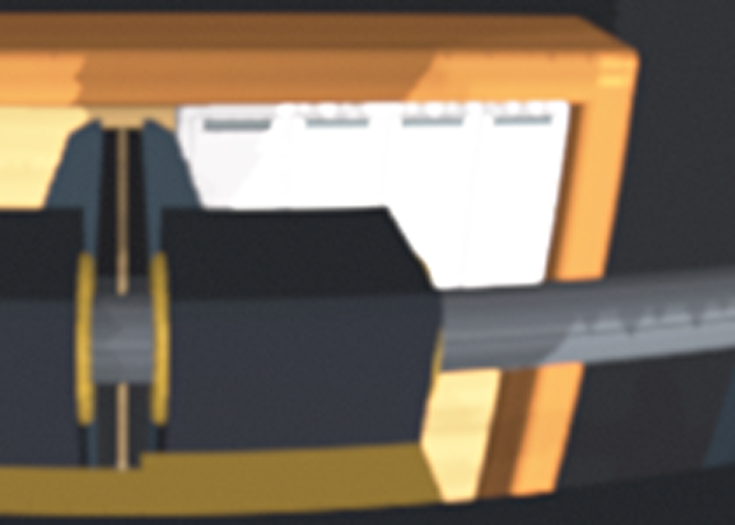

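Contact on the short rim is confirmed at 5.2 N, with motion stalled. I'll back off and rise, then look at the fit.

```bash
python3 -m creep '[[1,0,-5,0,0,0,0],[1,0,-10,-8,0,0,0],[1,0,0,-35,0,0,0],[0.64,-30,10,-20,0,0,0],[0.64,-45,25,-10,0,0,0]]'
python3 -m creep '[[0.64,-10,10,0,0,0,0],[0.64,0,0,0,0,0,0]]'
python3 - <<'E'
from h import *
from workcell import *
where(90,22)
for n in("wrist",):
    f=grab_frame(n);cv2.imwrite(f"pics/{n}9.png",f["frame"][...,::-1])
E
```

```text
time_s: 14.48
ee_pos: [606.7, -9.6, 88.1]
ee_rot: [179.8, -0.2, 32.9]
force: [0.2, -1.5, -0.1]
gripper_width: 17.6
time_s: 14.72
ee_pos: [603.0, -24.4, 86.4]
ee_rot: [180.0, -0.1, 32.6]
force: [-0.1, -0.2, 0.0]
gripper_width: 33.1
t 14.72 tray xy [80.9 -9. ] z 86.4 rot [ 1.7997e+02 -5.0000e-02  3.2590e+01] w 33.1 F tray [ 0.1 -0.2] 0.0
shift tool 31.0 9.1
```

View pics/wrist9.png

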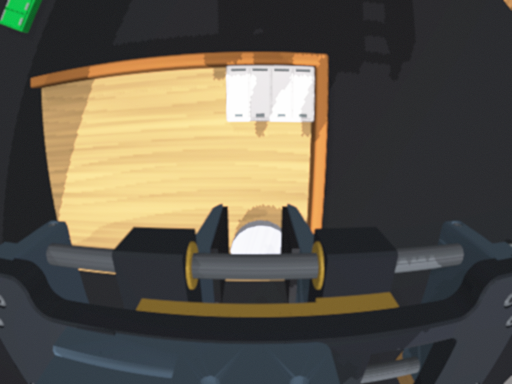

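Wrist view: the case, columns 228 to 314 and rows 66 to 122, sits in the rim corner and looks snug. The tin, near (258,238), is undisturbed. I'll give one gentle confirming press toward the long rim.

```bash
python3 -m creep '[[0.64,29,9,0,0,0,0],[0.64,0,0,30,0,0,0],[0.64,0,0,30,0,0,0],[0.64,0,0,12,0,0,0],[0.64,0,0,0,0,0,0]]'
python3 -c "from h import *;where(90,37)"
```

```text
time_s: 15.4
ee_pos: [632.0, -15.1, 13.1]
ee_rot: [-179.9, 0.1, 32.7]
force: [-0.4, -0.6, 0.1]
gripper_width: 32.6
t 15.4 tray xy [88.6 20.5] z 13.1 rot [-1.7994e+02  7.0000e-02  3.2730e+01] w 32.6 F tray [ 0.3 -0.6] 0.1
shift tool 16.5 1.4
```

```bash
python3 -m creep '[[0.64,5,0,0,0,0,0],[0.64,5,0,0,0,0,0],[0.64,3,0,0,0,0,0],[0.64,1.5,0,0,0,0,0],[0.64,0,0,0,0,0,0]]'
python3 -m creep '[[0.64,1,0,0,0,0,0],[0.64,0.7,0,0,0,0,0],[0.64,0,0,0,0,0,0]]'
python3 -c "from h import *;where(90,37)"
```

```text
time_s: 16.02
ee_pos: [644.3, -8.0, 14.1]
ee_rot: [180.0, -0.0, 32.7]
force: [-0.7, 0.4, 0.1]
gripper_width: 32.5
time_s: 16.4
ee_pos: [645.7, -7.1, 14.0]
ee_rot: [180.0, 0.0, 32.7]
force: [0.0, -0.3, -0.5]
gripper_width: 32.3
t 16.4 tray xy [89.4 36.3] z 14.0 rot [179.99   0.    32.68] w 32.3 F tray [ 0.3 -0.2] -0.5
shift tool 0.7 0.6
```

```bash
python3 -m creep '[[0.64,0.7,0,0,0,0,0],[0.64,0,0,0,0,0,0]]'
python3 -m creep '[[0.64,0.7,0,0,0,0,0],[0.64,0,0,0,0,0,0]]'
python3 -c "from h import *;where(90,37)"
```

```text
time_s: 16.65
ee_pos: [646.2, -6.7, 14.0]
ee_rot: [-180.0, 0.0, 32.7]
force: [-0.3, 0.2, 0.6]
gripper_width: 32.8
time_s: 16.9
ee_pos: [646.3, -6.7, 14.0]
ee_rot: [-180.0, 0.1, 32.7]
force: [-2.1, -1.9, 2.0]
gripper_width: 32.9
t 16.9 tray xy [89.3 37.1] z 14.0 rot [-1.7999e+02  8.0000e-02  3.2690e+01] w 32.9 F tray [ 0.5 -2.8] 2.0
shift tool -0.1 0.7
```

Contact is at y 37.1, against 36.8 at the other end of the rim, so the case is flush. I'll retreat and check from all cameras.

```bash
python3 -m creep '[[0.64,-6,0,0,0,0,0],[0.64,-6,0,-8,0,0,0],[0.64,0,0,-45,0,0,0],[0.64,-10,0,-55,0,0,0],[0.64,-30,15,-40,0,0,0]]'
python3 -m creep '[[0.64,-45,25,-10,0,0,0],[0.64,-50,30,0,0,0,0],[0.64,-50,30,0,0,0,0],[0.64,-50,30,0,0,0,0],[0.64,-50,30,0,0,0,0]]'
python3 -m creep '[[0.64,-50,30,0,0,0,0],[0.64,-50,30,0,0,0,0],[0.64,-40,20,0,0,0,0],[0.64,0,0,0,0,0,0]]'
python3 - <<'E'
from h import *
from workcell import *
import pickle
where(90,37)
d={}
for n in("top","scene"):
    f=grab_frame(n);d[n]=f;cv2.imwrite(f"pics/{n}10.png",f["frame"][...,::-1])
pickle.dump(d,open("f1.pkl","wb"))
cv2.imwrite("pics/tb10.png",cv2.resize(d["top"]["frame"][90:245,140:310],None,fx=3.8,fy=3.8,interpolation=cv2.INTER_CUBIC)[...,::-1])
cv2.imwrite("pics/sb10.png",cv2.resize(d["scene"]["frame"][180:290,190:345],None,fx=5,fy=5,interpolation=cv2.INTER_CUBIC)[...,::-1])
E
```

```text
time_s: 17.52
ee_pos: [612.1, -46.4, 165.2]
ee_rot: [179.9, -0.2, 32.8]
force: [0.4, -0.8, 0.4]
gripper_width: 33.0
time_s: 18.15
ee_pos: [482.3, -303.0, 172.9]
ee_rot: [179.9, -0.1, 32.7]
force: [-0.1, 0.4, 0.0]
gripper_width: 32.7
time_s: 18.65
ee_pos: [406.9, -446.8, 172.4]
ee_rot: [179.9, 0.0, 32.4]
force: [0.3, -0.2, 0.2]
gripper_width: 33.0
t 18.65 tray xy [ 331.1 -401.8] z 172.4 rot [1.7992e+02 1.0000e-02 3.2420e+01] w 33.0 F tray [0.3 0.1] 0.2
shift tool 438.1 -242.4
```

View pics/top10.png

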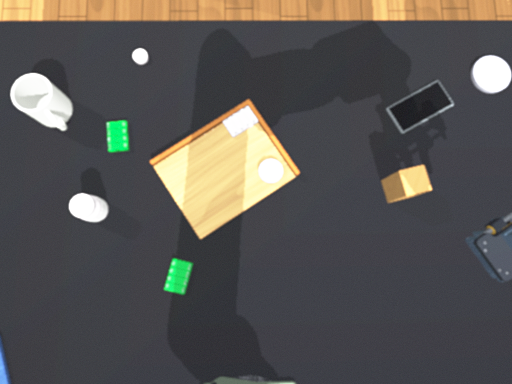

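View pics/tb10.png

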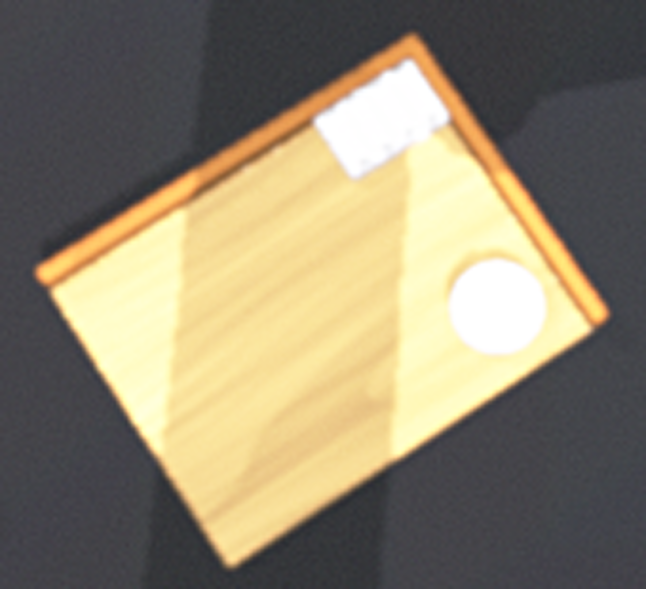

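View pics/sb10.png

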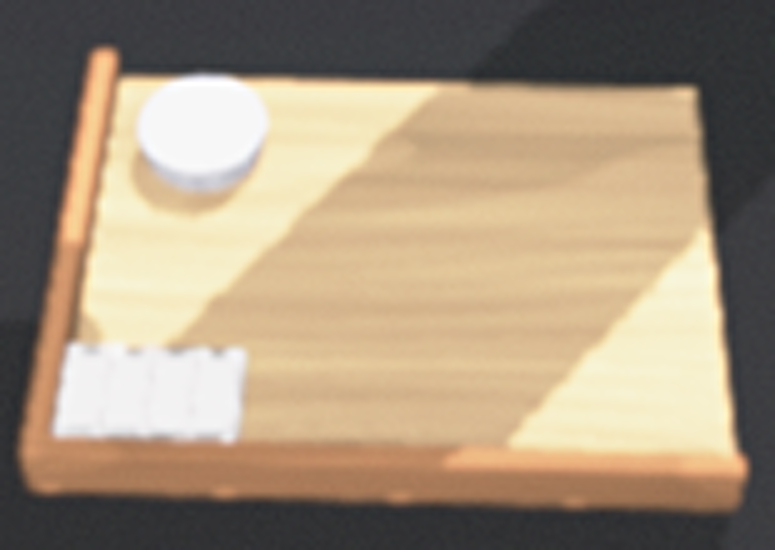

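Both views show the case in the rim corner, with crop corners near (410,57), (452,120), (355,180) and (313,121). The tin is still at crop (498,306) and the jar at (88,207). I'll do one numeric check, then hand in.

```bash
python3 - <<'E'
from h import *
from workcell import job_done,state
import pickle
d=pickle.load(open("f1.pkl","rb"));d0=pickle.load(open("f0.pkl","rb"));f=d["top"]
px=lambda x,y:(140+(x+.5)/3.8-.5,90+(y+.5)/3.8-.5)
W=[onz(f,*px(*c),21)[:2] for c in [(313,121),(410,57),(452,120),(355,180)]]
a2,R2,t2,e2=rigid([(-35,22.5),(35,22.5),(35,-22.5),(-35,-22.5)],W)
a=np.radians(-57.35);R=np.array([[np.cos(a),-np.sin(a)],[np.sin(a),np.cos(a)]])
print("case in tray",R.T@(t2-[567.8,48.4]),np.degrees(a2-a),e2.round(1))
for k in(d0,d):
    h=cv2.cvtColor(k["top"]["frame"],cv2.COLOR_RGB2HSV);m=((h[...,1]<40)&(h[...,2]>150)).astype(np.uint8)
    for (x0,x1,y0,y1) in((255,290,155,188),(60,115,185,230)):
        M=cv2.moments(m[y0:y1,x0:x1],True);print(x0+M["m10"]/M["m00"],y0+M["m01"]/M["m00"],M["m00"])
E
python3 -c "
from workcell import *
print(job_done(),state()['time_s'])"
```

```text
case in tray [94.40331455 76.06484045] 0.38674406938970535 [1.  1.8 1.3 0.3]
270.54140127388536 170.5456475583864 471.0
87.8882618510158 207.29683972911965 886.0
270.36328125 170.39453125 512.0
87.89337822671156 207.2895622895623 891.0
the job is handed in; nothing more can be done
the job is handed in; nothing more can be done
```

The pill case is in the corner where the two rims meet, and I've handed the job in. I pushed it across the tray with the fingers, without picking it up. It went against the long rim first, then along to the short rim, with one last light press toward the long rim before I backed the arm clear.

- **Fit by force:** the case stopped firmly against both rims, at about 5 N on each. The last press met the long rim within 0.3 mm of where the first one did, allowing for the arm's reading.
- **Fit by camera:** the top view puts the case's centre at tray (94.4, 76.1) mm, turned 0.4°, against the snug pose of (95, 77.5) mm. That 1.5 mm difference is within the camera's roughly 2 mm accuracy.
- **Bystanders:** the tin and the jar show no movement between the first and last pictures (0.2 pixel or less).
- **Time:** about 19 s of the 35 s.
- **Disagreements:**
  - The arm met the long rim about 2 mm short of the position my camera measurements gave, and the short rim about 2.5 mm beyond it.
  - The scene camera's tray position also differed by about 6 mm from the top camera's. For the final contacts I relied on the force readings.

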